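Make up two takeaway orders at the deli counter

TASK

Make up two takeaway orders from the stock on the counter. In the pink tray put the black egg box with the clear lid (long bay) and the red-lidded pot (short bay); in the blue tray put the brown cardboard box (long bay) and the soy bottle (short bay), and stand the green-lidded pot on the middle of the cardboard box's lid. Everything must end upright, flat on the floor of its bay or on the box; tip nothing over on the way, and leave the yellow-lidded pot where it stands.

Things in the scene. Friction and masses are not known exactly. Their poses are not given: they have to be found in the camera images.
- tray_pink: Pink plastic order tray, fixed to the counter (it does not move): 98 mm (its x) by 230 mm (its y) outside, 15 mm tall, walls 4 mm, floor 4 mm thick. A low cross wall (as high as the rim) divides it into a long bay (90 x 138 mm inside, centre at x 0, y -42 mm) and a short bay (90 x 80 mm inside, centre at x 0, y +71 mm). Origin: centre of its underside, on the counter; z up.
- tray_blue: Blue plastic order tray, fixed to the counter (it does not move): 98 mm (its x) by 230 mm (its y) outside, 15 mm tall, walls 4 mm, floor 4 mm thick. A low cross wall (as high as the rim) divides it into a long bay (90 x 138 mm inside, centre at x 0, y -42 mm) and a short bay (90 x 80 mm inside, centre at x 0, y +71 mm). Origin: centre of its underside, on the counter; z up.
- egg_box: Meal box: black plastic base and clear lid, six brown eggs showing through; 64 mm (its x) by 115 mm (its y), 50 mm tall, about 0.2 kg, loose, standing flat on the counter. Origin: centre of its underside; x across the narrow side, y along the long side, z up.
- kraft_box: Meal box of plain brown cardboard with a cream paper band along its long side, flat rigid lid; 64 mm (its x) by 115 mm (its y), 50 mm tall, about 0.2 kg, loose, standing flat on the counter. Origin: centre of its underside; x across the narrow side, y along the long side, z up.
- pot_red: Chilli pot: closed round pot, reddish brown body (diameter 50 mm) with a flat red lid (diameter 54 mm, the top 12 mm), 60 mm tall overall, 0.1 kg, loose, stands upright on the counter. Origin: centre of its underside; z up.
- pot_green: Pickle pot: closed round pot, pale green body (diameter 50 mm) with a flat green lid (diameter 54 mm, the top 12 mm), 60 mm tall overall, 0.1 kg, loose, stands upright on the counter. Origin: centre of its underside; z up.
- pot_yellow: Mustard pot, not part of either order: closed round pot, pale yellow body (diameter 50 mm) with a flat yellow lid (diameter 54 mm, the top 12 mm), 60 mm tall overall, 0.1 kg, loose, stands upright on the counter. Origin: centre of its underside; z up.
- soy_bottle: Soy sauce bottle: dark brown round body of diameter 46 mm up to 76 mm height, shoulder, then a blue cap of diameter 34 mm; 105 mm tall overall, 0.16 kg, loose, stands upright on the counter. Origin: centre of its underside; z up.
There are look-alikes about, which are no part of the job. What is shaped like the pot_green but orange or purple is not meant.

How it is judged:
By the outcome, as a careful person would: the job done as asked, in the order asked, and still so for the second after the job is handed in, with the robot touching nothing.
It also fails if it takes over 125 s, if anything falls off the work surface, if the arm or the gripper's body presses on something with over 40 N, if the wrist force passes 120 N, or if a joint passes its speed limit or range.

ROBOT

A 7-joint arm with a two-finger parallel gripper is mounted at the origin on the work surface. World frame = base frame: x ahead of the robot, y to its left, z up, the work surface at z = 0. Lengths are in m, angles in rad, forces in N, time in s.
With the tool pointing down it reaches from about 0.4 to 0.9 m from the base axis. Payload 5.6 kg.
Tool frame: the origin (TCP) lies midway between the tips of the shut fingers; the grasp point (between the pads) lies 19 mm behind it; y points along the fingers, z is the direction in which the jaws open and shut, and the axes are right-handed (so a half turn about y gives the same grasp; the last joint's range is limited). The gripper opens to 92 mm and grips with 3 to 60 N. Pads are 20 mm wide; open, the fingers measure 128 mm over their backs; the gripper's body (75 mm by 189 mm) begins 69 mm behind the grasp point.
Start: joints at [1.223, 0.468, -0.012, 1.603, 0.006, 1.071, -0.056], TCP at [0.195, -0.62, 0.215] pointing down, gripper open.
Joint ranges: [-2.53, 2.53], [-0.31, 2.02], [-1.57, 1.55], [0.28, 2.44], [-1.29, 4.43], [0.15, 1.84], [-2.92, 2.92]. Speed limits (rad/s): [2.57, 2.57, 3.14, 3.14, 3.14, 3.14, 3.14].

INTERFACE

Orientations are given as a 3x3 rotation matrix whose columns are the frame's x, y, z axes.
In Python, from station import env, effector, solver, viewer, workorder, search_frame, tip_of gives the robot as it stands. Calls block until the motion is done:
- env.reach(position, orientation): joint-space move of the TCP to a pose.
- env.movel(position, frame=None, rate=0.15): straight line of the TCP; frame=None keeps the orientation; rate is the mean speed in m/s.
- env.goto_joints(angles): joint-space move.
- effector.release() and effector.grasp(squeeze=None): open the fingers fully, or close them until they stop; squeeze is the grip in N (None keeps the last).
- env.pause(seconds).
- solver.inverse_kinematics(position, orientation): joint angles nearest the present ones, or None.
- env.sense(): the state.
- viewer.read_camera(name): name is "scene" or "top"; returns (picture, depth): 420x560x3 uint8, red, green, blue; 420x560 float32, m along the optical axis (not along the pixel's ray), 0 where there is no reading.
- viewer.camera_info(name): a dict with "intrinsics" (3x3 intrinsics, pixels), "eye" and "rotation" of the camera in the world. Camera axes: x right, y up, looking along -z (the intrinsics and any distortion apply to the point x, -y, -z); pixel columns grow to the right and rows downward; lengths in m; the calibration is good to about 2 mm. A picture is of the moment at which its call begins. camera_info takes no time and is no camera call.
A pose or a line that the arm cannot do raises env.PlanningError and nothing moves.
- workorder.finish_job(): hands the job in, once; it reports no verdict.
Trained networks look in the newest picture that a camera, given by its name, has taken for a name from the list of things; names that differ only in an ending like _2 or _b are one class to them, and where a whole thing is asked for, a point or a joint stands for the part that bears it (a point fixed in the world has none). Each returns a list of dicts, best first, with "score" (0 to 1); they miss things now and then, are a little off and sometimes report something else, mostly with a low value. They report only what shows in the picture. A call takes as long as a camera call. They do not tell look-alikes from the thing itself.
- search_frame(camera, name): "at" ([x, y, z] in m, in world coordinates, good to about 4 mm: the middle of the surface that is visible of it).
- tip_of(camera, name): "at" ([x, y, z] in m, in world coordinates, good to about 4 mm: a listed point, or the origin of a listed thing).
The state is a dict: "t": time; "joint_positions": joint angles; "joint_velocities": joint speeds; "tau": joint torques, N m; "ee_pos": TCP position; "tcp_rot": TCP orientation; "wrist_force": force on the tool from outside, world axes, zero at the start; "moment": the same for the moment, N m; "gripper_width": finger opening in m.
Only numpy, scipy, OpenCV 4.12 (cv2) and the standard library are available. Lean on these libraries where they do the work, as an engineer would, in place of code of your own. Each camera call takes 0.05 s, during which the arm holds its last target. There are 200 camera calls.

## Working session

There is one attempt and no reset: what is moved stays moved. The work goes in short steps, each a Python script; the robot and the scene stay as the last script left them, time stands still between calls to the robot, and variables do not carry over. Pictures are saved under pics/ and viewed, about 12 in all and at most 16, crops included, and the job is handed in when it is done.

```bash
ls; mkdir -p pics
python3 - <<'E'
from station import env, viewer, search_frame, tip_of
import cv2,numpy as np
for c in ("scene","top"):
    p,d=viewer.read_camera(c); cv2.imwrite(f"pics/{c}0.png",p[:,:,::-1]); np.savez(f"{c}0.npz",p=p,d=d)
    i=viewer.camera_info(c); print(c,i)
    for n in "tray_pink tray_blue egg_box kraft_box pot_red pot_green pot_yellow soy_bottle".split():
        for f in (search_frame,tip_of):
            print(n,f.__name__,[(np.round(r["at"],3).tolist(),round(r["score"],2)) for r in f(c,n)])
s=env.sense();print(s["t"],s["tcp_rot"],s["gripper_width"])
E
```

```text
pics
scene {'intrinsics': array([[478.75984121,   0.        , 279.6336404 ],
       [  0.        , 478.75984121, 213.2037722 ],
       [  0.        ,   0.        ,   1.        ]]), 'eye': array([1.25692433, 0.57090625, 0.85527337]), 'rotation': array([[-0.6135764 , -0.54771069,  0.56880313],
       [ 0.7895515 , -0.41504869,  0.45204316],
       [-0.01150788,  0.72646238,  0.68710988]])}
tray_pink call [([0.441, 0.181, 0.003], 0.96)]
tray_pink call [([0.441, 0.178, -0.005], 0.66)]
tray_blue call [([0.475, -0.135, 0.003], 0.64)]
tray_blue call [([0.476, -0.138, -0.001], 0.96)]
egg_box call [([0.651, -0.235, 0.051], 0.9)]
egg_box call [([0.636, -0.254, 0.0], 0.89)]
kraft_box call [([0.657, 0.242, 0.048], 0.89)]
kraft_box call [([0.64, 0.234, 0.002], 0.85)]
pot_red call [([0.481, 0.381, 0.052], 0.85)]
pot_red call [([0.467, 0.379, -0.004], 0.65)]
pot_green call [([0.569, 0.052, 0.056], 0.86), ([0.656, 0.104, 0.059], 0.85), ([0.713, 0.433, 0.06], 0.72)]
pot_green call [([0.557, 0.041, -0.001], 0.92), ([0.7, 0.427, 0.001], 0.77), ([0.641, 0.098, -0.002], 0.66), ([0.468, -0.361, -0.002], 0
[... 1125 characters left out ...]
l [([0.462, 0.377, 0.056], 0.82), ([0.621, -0.087, 0.087], 0.42)]
pot_red call [([0.462, 0.381, -0.003], 0.59)]
pot_green call [([0.558, 0.04, 0.06], 0.83), ([0.692, 0.421, 0.062], 0.83), ([0.638, 0.101, 0.066], 0.61)]
pot_green call [([0.561, 0.039, -0.004], 0.91), ([0.698, 0.428, -0.001], 0.76), ([0.643, 0.101, 0.003], 0.62)]
pot_yellow call [([0.464, -0.354, 0.057], 0.9)]
pot_yellow call [([0.463, -0.359, -0.003], 0.65)]
soy_bottle call [([0.621, -0.085, 0.089], 0.54)]
soy_bottle call [([0.629, -0.094, 0.002], 0.79)]
1.7 [[-9.53928307e-01 -4.41257871e-05  3.00034636e-01]
 [-3.00034635e-01 -2.31064999e-05 -9.53928308e-01]
 [ 4.90255877e-05 -9.99999999e-01  8.80267996e-06]] 0.09192300325081
```

View pics/top0.png

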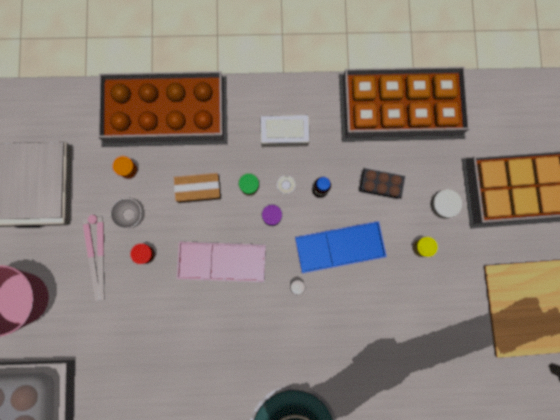

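View pics/scene0.png

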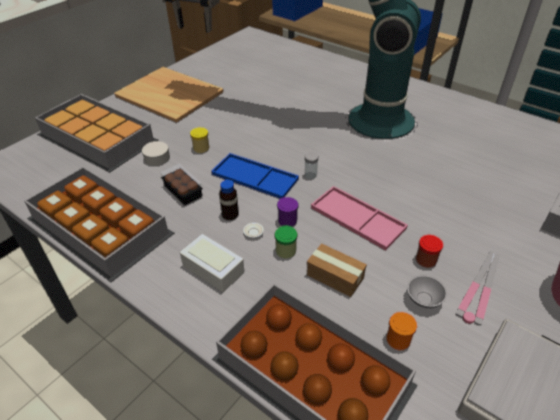

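The top view shows:
- **Trays:** the pink tray is at (222,261) and the blue one at (341,246). The short bay is on the left (+y) in both.
- **Orders:** egg box (382,183), kraft box (197,188), red pot (142,254), yellow pot (428,247), soy bottle (321,186).
- **Pot candidates:** green (249,184), purple (272,215) and orange (124,166). Only (249,184), near (0.64, 0.10), has a green lid, so that's the one. The networks' top score is the purple pot.

Next I'll measure exact poses from both cameras and make one enlarged crop to confirm.

```bash
cat > vis.py <<'E'
from station import viewer
import numpy as np, cv2
def cloud(d,i):
    K=i["intrinsics"];v,u=np.mgrid[:d.shape[0],:d.shape[1]]
    c=np.dstack([(u-K[0,2])/K[0,0]*d,-(v-K[1,2])/K[1,1]*d,-d])
    return c@i["rotation"].T+i["eye"]
HUE={"pink":(160,178,40),"blue":(105,130,120),"red":(0,0,0)}
def rect(P):
    (cx,cy),(w,h),a=cv2.minAreaRect((P*1000).astype(np.float32))
    a=np.deg2rad(a)
    if w>h: w,h,a=h,w,a+np.pi/2      # a = direction of short side
    a=(a+np.pi/2)%np.pi-np.pi/2
    return np.round([cx/1000,cy/1000,w/1000,h/1000],4).tolist(),round(np.rad2deg(a),1)
def things(cam,p,d,spots):
    X=cloud(d,viewer.camera_info(cam)); ok=d>0
    for n,(x,y,r,zt) in spots.items():
        m=ok&(np.hypot(X[...,0]-x,X[...,1]-y)<r)
        z=X[...,2]; top=np.percentile(z[m],97) if zt is None else zt
        s=m&(abs(z-top)<.006)
        lab=cv2.connectedComponents(s.astype(np.uint8),connectivity=4)
        l=lab[1]; k=np.argmax(np.bincount(l[s]));s=l==k
        P=X[s]; print(cam,n,"n",s.sum(),"z %.4f"%np.median(P[:,2]),"mean",P.mean(0).round(4)[:2],*rect(P[:,:2]))
SP={"egg_box":(.638,-.256,.085,None),"kraft_box":(.639,.233,.085,None),"pot_red":(.463,.379,.04,None),"pot_green":(.641,.1,.045,None),
"purple":(.558,.04,.04,None),"soy":(.628,-.093,.035,None),"pot_yellow":(.464,-.36,.04,None)}
def trays(cam,p,d):
    X=cloud(d,viewer.camera_info(cam)); h=cv2.cvtColor(p,cv2.COLOR_RGB2HSV)
    for n,(x,y),lo,hi in (("pink",(.443,.178),(140,30,60),(179,255,255)),("blue",(.473,-.139),(105,120,50),(130,255,255))):
        s=(cv2.inRange(h,lo,hi)>0)&(d>0)&(np.hypot(X[...,0]-x,X[...,1]-y)<.15)&(X[...,2]<.03)
        s=cv2.morphologyEx(s.astype(np.uint8),cv2.MORPH_OPEN,np.ones((3,3)))>0
        P=X[s]; print(cam,n,s.sum(),"z pct",np.percentile(P[:,2],[5,50,98]).round(4),"mean",P.mean(0)[:2].round(4),*rect(P[:,:2]))
        if cam=="top":
            w=X[s&(X[...,2]>.010)]; print("  rim z",np.median(w[:,2]).round(4) if len(w) else None,*(rect(w[:,:2]) if len(w)>9 else ()))
E
python3 - <<'E'
from vis import *
for c in ("top","scene"):
    f=np.load(f"{c}0.npz");p,d=f["p"],f["d"]; things(c,p,d,SP); trays(c,p,d)
p=np.load("top0.npz")["p"]; q=np.load("scene0.npz")["p"]
a=cv2.resize(p[150:280,110:450],(800,306),interpolation=cv2.INTER_CUBIC); b=cv2.resize(q[120:300,140:460],(500,281),interpolation=cv2.INTER_CUBIC)
o=np.zeros((590,800,3),np.uint8);o[:306]=a;o[306:587,:500]=b;cv2.imwrite("pics/crop0.png",o[:,:,::-1])
E
```

```text
top egg_box n 715 z 0.0518 mean [ 0.6387 -0.2597] [0.6399, -0.2579, 0.0613, 0.1107] -12.5
top kraft_box n 801 z 0.0517 mean [0.6376 0.2351] [0.639, 0.2356, 0.0651, 0.1162] 3.9
top pot_red n 250 z 0.0617 mean [0.4677 0.3784] [0.4671, 0.3777, 0.0508, 0.0512] -76.7
top pot_green n 262 z 0.0618 mean [0.6434 0.0988] [0.6428, 0.0987, 0.0501, 0.0519] -55.3
top purple n 221 z 0.0617 mean [0.5595 0.038 ] [0.5596, 0.0385, 0.0467, 0.0524] 88.6
top soy n 120 z 0.1064 mean [ 0.6298 -0.0925] [0.6298, -0.0923, 0.0309, 0.031] -3.8
top pot_yellow n 253 z 0.0621 mean [ 0.4656 -0.3603] [0.4657, -0.3609, 0.0508, 0.0523] 18.6
top pink 3120 z pct [0.0001 0.0052 0.0184] mean [0.4438 0.1815] [0.4421, 0.1793, 0.1004, 0.2327] -4.4
  rim z 0.0148 [0.4429, 0.1771, 0.0978, 0.2287] -3.7
top blue 3042 z pct [0.0002 0.0052 0.0182] mean [ 0.4734 -0.1423] [0.4735, -0.1419, 0.0963, 0.2291] 9.1
  rim z 0.0145 [0.4735, -0.1419, 0.0963, 0.2291] 9.1
scene egg_box n 624 z 0.0487 mean [ 0.6423 -0.2549] [0.6406, -0.2573, 0.0619, 0.116] -12.6
scene kraft_box n 1226 z 0.0491 mean [0.6409 0.239 ] [0.6401, 0.2369, 0.0681, 0.1174] 3.9
scene pot_red n 345 z 0.0591 mean [0.4699 0.3796] [0.4678, 0.3783, 0.0517, 0.054] -54.0
scene pot_green n 314 z 0.0592 mean [0.6458 0.1013] [0.6455, 0.1004, 0.0531, 0.0534] -87.0
scene purple n 260 z 0.0590 mean [0.5616 0.0423] [0.5615, 0.0419, 0.0495, 0.0568] -52.9
scene soy n 114 z 0.1032 mean [ 0.6326 -0.0897] [0.6317, -0.0907, 0.0319, 0.0358] -47.1
scene pot_yellow n 158 z 0.0587 mean [ 0.4686 -0.3571] [0.4686, -0.3574, 0.0512, 0.0558] -32.7
scene pink 2871 z pct [-0.0001  0.0037  0.0155] mean [0.4407 0.1804] [0.4337, 0.172, 0.124, 0.2454] -3.2
scene blue 1952 z pct [-0.      0.0038  0.0154] mean [ 0.4717 -0.1407] [0.4742, -0.1409, 0.1043, 0.2338] 9.6
```

View pics/crop0.png

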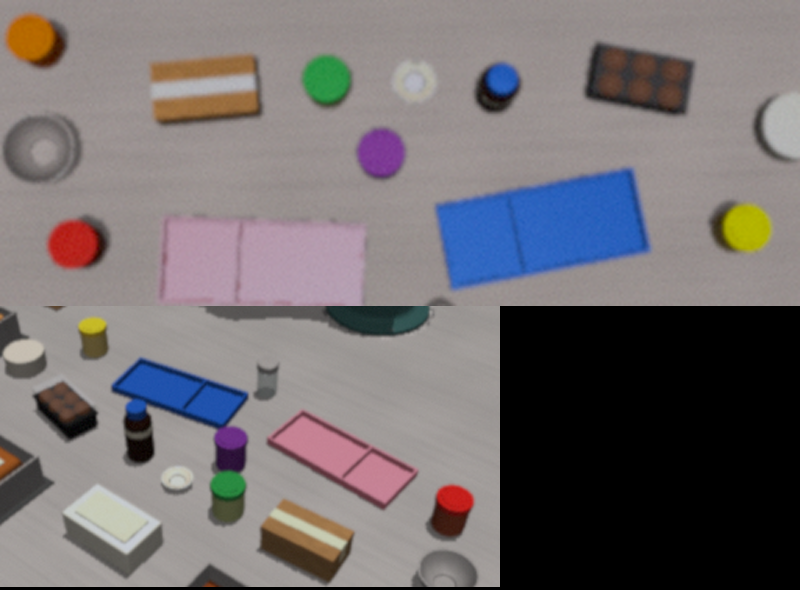

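The crop confirms it: green at crop (327,79), purple at (381,153), orange at (32,38), and the kraft box with its band at (205,88). The two cameras agree on the heights (box tops about 50 mm, pots 60, soy 105, rim 15). I'll start with the egg box.

```bash
cat > act.py <<'E'
from station import env, effector, solver, viewer, workorder
import numpy as np
TR={"pink":(.443,.1775,-4.0),"blue":(.4735,-.1415,9.3)}
HI=.25
def spot(t,y):
    x0,y0,a=TR[t];a=np.deg2rad(a); return np.array([x0-np.sin(a)*y,y0+np.cos(a)*y])
def rot(deg):
    a=np.deg2rad(deg);c,s=np.cos(a),np.sin(a)
    return np.array([[s,0,c],[-c,0,s],[0,-1,0]])
def over(xy,deg):
    q0=env.sense()["joint_positions"];best=[]
    for d in (deg,deg+180):
        q=solver.inverse_kinematics([*xy,HI],rot(d))
        if q is not None: best.append((np.abs(np.array(q)-q0).max()+ (9 if abs(q[6])>2.8 else 0),d,q))
    best.sort(key=lambda b:b[0]); _,d,q=best[0]; env.goto_joints(q); return rot(d)
def say(m):
    s=env.sense();print(m,"t %.1f"%s["t"],"tcp",np.round(s["ee_pos"],4),"w %.4f"%s["gripper_width"],"F",np.round(s["wrist_force"],1))
    return s
def pick(xy,deg,tip,squeeze=25):
    over(xy,deg); env.movel([*xy,tip],rate=.15); effector.grasp(squeeze); s=say("grasped")
    env.movel([*xy,HI],rate=.2); say("lifted"); return s["gripper_width"]
def place(xy,deg,tip):
    over(xy,deg); env.movel([*xy,tip+.03],rate=.2); env.movel([*xy,tip],rate=.05); say("down")
    effector.release(); say("released"); env.movel([*xy,HI],rate=.2)
E
python3 - <<'E'
from act import *
import cv2
from vis import *
pick((.640,-.2575),-12.5,.021); place(spot("pink",-.042),TR["pink"][2],.026)
p,d=viewer.read_camera("scene");cv2.imwrite("pics/s1.png",p[:,:,::-1]); 
things("scene",p,d,{"egg":(*spot("pink",-.042),.085,.054)}); print(spot("pink",-.042))
E
```

```text
grasped t 6.0 tcp [ 0.6399 -0.2575  0.0212] w 0.0641 F [-0.6 -0.9  2.2]
lifted t 7.3 tcp [ 0.6391 -0.2573  0.2483] w 0.0641 F [ 0.5 -1.2 -3.2]
down t 10.8 tcp [0.44   0.1358 0.0258] w 0.0638 F [ 0.1  0.  -2.1]
released t 11.3 tcp [0.4401 0.1356 0.0261] w 0.0920 F [-0.6  0.1 -1.1]
scene egg n 749 z 0.0528 mean [0.4434 0.1378] [0.4419, 0.1351, 0.0666, 0.1141] -4.6
[0.44007023 0.13560231]
```

View pics/s1.png

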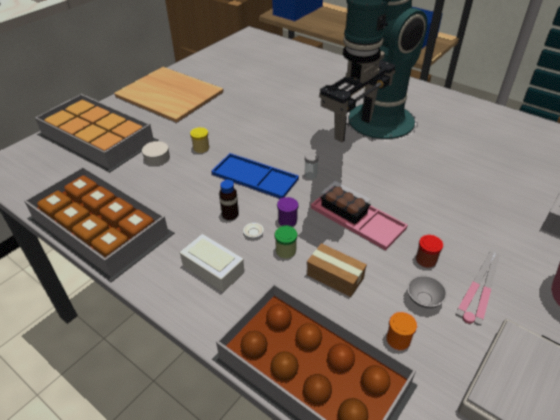

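The egg box is upright in the pink tray's long bay at (345,205), with its top at about 53 mm. Next are the red pot, the kraft box and the soy bottle, checking the grip width each time.

```bash
cat > go.py <<'E'
from act import *
import cv2,sys
from vis import *
def run(src,deg,tip,dst,ddeg,wexp):
    w=pick(src,deg,tip)
    s=env.sense()["gripper_width"]
    if abs(s-wexp)>.004: print("BAD WIDTH",s); sys.exit()
    return lambda dz=.005: place(dst,ddeg,tip+dz)
E
python3 - <<'E'
from go import *
run((.468,.378),-70,.035,spot("pink",.071),TR["pink"][2],.054)()
run((.6395,.236),3.9,.021,spot("blue",-.042),TR["blue"][2],.064)()
run((.631,-.0915),0,.031,spot("blue",.071),TR["blue"][2],.046)()
over((.45,.33),0)
for c in ("scene","top"):
    p,d=viewer.read_camera(c);cv2.imwrite(f"pics/{c}2.png",p[:,:,::-1])
    things(c,p,d,{"red":(*spot("pink",.071),.04,.064),"kraft":(*spot("blue",-.042),.085,.054),"soy":(*spot("blue",.071),.04,.109),"egg":(*spot("pink",-.042),.085,.054),"green":SP["pot_green"],"yellow":SP["pot_yellow"]})
print(spot("pink",.071),spot("blue",-.042),spot("blue",.071))
E
```

```text
grasped t 16.1 tcp [0.468  0.3782 0.0351] w 0.0536 F [-0.6 -0.2  0.7]
lifted t 17.3 tcp [0.4676 0.3773 0.2487] w 0.0532 F [ 0.3 -0.3 -0.5]
down t 20.2 tcp [0.4479 0.2485 0.0399] w 0.0533 F [-0.5  0.1 -0.5]
released t 20.9 tcp [0.4479 0.2484 0.04  ] w 0.0920 F [-0.2 -0.6  0.4]
grasped t 25.1 tcp [0.6394 0.236  0.0212] w 0.0640 F [-0.8 -0.5  2.5]
lifted t 26.4 tcp [0.6391 0.2355 0.2485] w 0.0640 F [ 0.2 -0.4 -2.5]
down t 30.0 tcp [ 0.4803 -0.1828  0.0258] w 0.0638 F [-0.3  0.5 -1.5]
released t 30.6 tcp [ 0.4803 -0.183   0.0261] w 0.0919 F [ 0.7  0.6 -0.6]
grasped t 35.0 tcp [ 0.6309 -0.0915  0.031 ] w 0.0456 F [ 0.1 -1.4  0.3]
lifted t 36.2 tcp [ 0.6302 -0.0916  0.2487] w 0.0455 F [ 0.4 -0.  -0.8]
down t 38.8 tcp [ 0.4621 -0.0712  0.0359] w 0.0454 F [ 0.4  0.5 -2. ]
released t 39.6 tcp [ 0.462  -0.0714  0.036 ] w 0.0918 F [ 0.4  0.7 -0.3]
scene red n 294 z 0.0631 mean [0.4519 0.2488] [0.4505, 0.2483, 0.0515, 0.0535] -68.0
scene kraft n 632 z 0.0527 mean [ 0.4842 -0.1807] [0.4817, -0.1821, 0.0714, 0.1195] 8.3
scene soy n 96 z 0.1074 mean [ 0.4664 -0.0694] [0.4653, -0.0705, 0.0314, 0.0325] -52.1
scene egg n 752 z 0.0529 mean [0.4437 0.1374] [0.4418, 0.1358, 0.0654, 0.1135] -4.9
scene green n 318 z 0.0591 mean [0.6458 0.1015] [0.6456, 0.1003, 0.0519, 0.0532] -1.3
scene yellow n 154 z 0.0586 mean [ 0.4682 -0.3574] [0.4679, -0.3573, 0.053, 0.0553] 70.8
top red n 305 z 0.0648 mean [0.4507 0.2443] [0.4522, 0.2436, 0.044, 0.0522] -27.5
top kraft n 1069 z 0.0550 mean [ 0.4813 -0.1842] [0.4819, -0.1847, 0.0647, 0.117] 9.2
top soy n 141 z 0.1092 mean [ 0.463  -0.0727] [0.4631, -0.073, 0.0301, 0.0301] 89.9
top egg n 996 z 0.0548 mean [0.4412 0.134 ] [0.4412, 0.1343, 0.06, 0.1114] -3.9
top green n 250 z 0.0617 mean [0.6433 0.0982] [0.6435, 0.0978, 0.0497, 0.0509] 89.1
top yellow n 240 z 0.0620 mean [ 0.4642 -0.3606] [0.4631, -0.3605, 0.0472, 0.0521] 9.6
[0.44795271 0.24832705] [ 0.48028736 -0.18294794] [ 0.46202613 -0.07143324]
```

View pics/scene2.png

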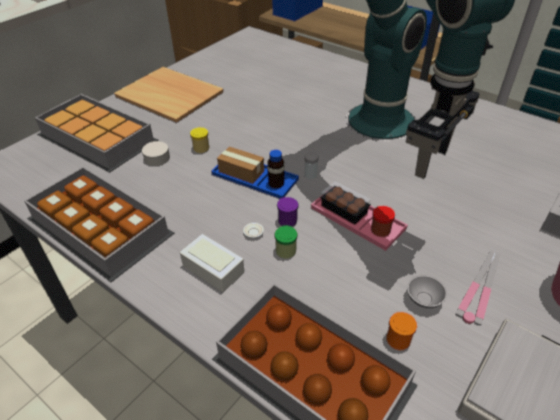

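All four are seated: red (382,221), kraft (241,165), soy (276,170), egg (345,205). The cameras agree on their heights. The green pot goes on last.

Run:
```python
from go import *
run((.644,.0992),0,.035,(.481,-.183),TR["blue"][2],.054)(.055)
over((.45,.40),0)
b=(.481,-.183)
for c in ("scene","top"):
    p,d=viewer.read_camera(c);q=p[130:270,190:430] if c=="scene" else p[170:300,130:450]
    cv2.imwrite(f"pics/{c}3.png",cv2.resize(q,None,fx=2.4,fy=2.4,interpolation=cv2.INTER_CUBIC)[:,:,::-1])
    things(c,p,d,{"green":(*b,.04,.114),"red":(*spot("pink",.071),.04,.064),"kraft":(*b,.085,.054),"soy":(*spot("blue",.071),.04,.109),"egg":(*spot("pink",-.042),.085,.054),"yellow":SP["pot_yellow"]})
say("end")
```

```text
grasped t 45.8 tcp [0.6439 0.0992 0.035 ] w 0.0531 F [-0.5  0.1  0.5]
lifted t 47.0 tcp [0.6434 0.0988 0.2486] w 0.0531 F [-0.1  0.5 -1.1]
down t 49.8 tcp [ 0.4812 -0.1829  0.09  ] w 0.0530 F [-0.1  1.4 -0.4]
released t 50.5 tcp [ 0.481 -0.183  0.09 ] w 0.0921 F [ 0.3  0.8 -0.5]
scene green n 206 z 0.1126 mean [ 0.4853 -0.18  ] [0.4831, -0.1819, 0.0515, 0.0545] -48.5
scene red n 289 z 0.0629 mean [0.4516 0.2487] [0.4501, 0.2482, 0.0501, 0.0531] -62.2
scene kraft n 448 z 0.0527 mean [ 0.4891 -0.174 ] [0.4827, -0.1833, 0.0719, 0.1183] 10.3
scene soy n 91 z 0.1078 mean [ 0.4656 -0.0696] [0.466, -0.07, 0.0315, 0.0359] -52.2
scene egg n 761 z 0.0528 mean [0.4438 0.1376] [0.4423, 0.1357, 0.0656, 0.1136] -4.3
scene yellow n 159 z 0.0587 mean [ 0.4686 -0.3572] [0.4676, -0.3582, 0.0506, 0.0552] -44.2
top green n 357 z 0.1147 mean [ 0.482  -0.1827] [0.4822, -0.1841, 0.0501, 0.0526] -3.7
top red n 335 z 0.0644 mean [0.4484 0.2456] [0.4486, 0.2451, 0.0508, 0.0516] -1.7
top kraft n 678 z 0.0549 mean [ 0.4792 -0.18  ] [0.4819, -0.1846, 0.0647, 0.1169] 9.3
top soy n 142 z 0.1096 mean [ 0.4631 -0.0727] [0.4631, -0.0728, 0.0297, 0.0301] 89.8
top egg n 989 z 0.0545 mean [0.441  0.1341] [0.4411, 0.1342, 0.0599, 0.1113] -3.9
top yellow n 224 z 0.0621 mean [ 0.4666 -0.3623] [0.4657, -0.3632, 0.0469, 0.0513] 75.8
end t 53.7 tcp [0.451  0.3989 0.2499] w 0.0918 F [-0.7 -0.5 -0.2]
```

View pics/scene3.png

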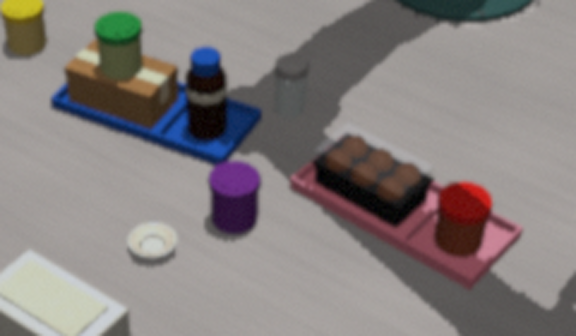

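View pics/top3.png

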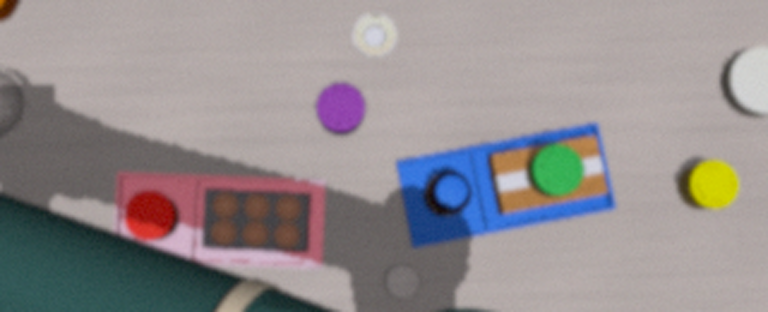

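Both crops show every item upright in its own bay, the green pot on the middle of the kraft lid (scene crop (120,45), top crop (557,169)), and the yellow pot where it was. I'm handing in.

```bash
python3 -c "
from station import workorder; print(workorder.finish_job())"
```

```text
the job is handed in; nothing more can be done
None
```

Both orders are made up and handed in, at about 54 s of the 125 s allowed. I placed them in the order asked: egg box and red pot in the pink tray, then the kraft box and soy bottle in the blue tray, and the green pot last, on the kraft lid.

- **Final checks:** both cameras show everything upright in its bay. Tops measure about 54 mm for the boxes, 64 mm for the red pot, 109 mm for the soy bottle and 114 mm for the green pot. The green pot is within about 2 mm of the middle of the lid.
- **Yellow pot:** it was not touched and has not moved, to within the 1–2 mm the measurements can show.
- **Disagreements:** the two cameras differ by 2–3 mm throughout, mostly in height, so I averaged them when locating things. The networks scored the purple look-alike above the green pot; I chose the green one by its lid colour.
- **Forces:** the wrist forces printed after each step stayed below about 5 N. No check failed.

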